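# Two steady turns of the coffee mill

### The job

Grind a small dose of coffee: turn the crank of the red hand mill two full turns clockwise (seen from above) and leave its knob where it was at the start, let go and still. Each turn has one stiff spot: keep an even, unhurried pace through it, well under a turn a second, so that the crank neither jumps ahead nor runs backwards. Leave the crank of the white mill alone.

Things in the scene. Friction and masses are not known exactly. Their poses are not given: they have to be found in the camera images.
- red_mill: Red hand coffee mill fixed on the worktop by its black suction foot (96 mm across): amber glass below, red metal above (82 mm across), steel cap, 130 mm high to the crank. Origin: centre of its underside, on the worktop; z is up and is the crank's axis. Its yaw is arbitrary. A white mill of the same shape stands about 0.18 m away (0.14 to 0.23 m, axis to axis).
- red_mill_knob (a point): Grip point on the axis of the upright dark wooden knob of the red mill's crank, 50 mm from the crank's axis, always 171 mm above the worktop. The knob (24 mm across, 44 mm high) reaches 19 mm above and 25 mm below it and stands on the 13 mm wide steel arm. It spins freely on its pin: pinch it from above and lead it round without turning the gripper. The hub's top is 147 mm high.
- red_mill_crank (a joint): Crank angle, rad: grows clockwise seen from above, never wraps (two turns add 12.57), starts at -0.6 to 0.6 and stays where left there. Takes 2 N at the knob; from 1.2 to 3.14 (and a turn later) a spring hump makes it about 8 N, from 3.14 to 5.1 it pushes ahead with up to 3.5 N: keep hold. Over 6.3 rad/s is racing; under -1.5 rad/s in mid-work, or below -1.1 rad, is running backwards.
- white_mill_knob (a point): The same point on the crank knob of the other mill, equal in shape and size but with a white body. It must not be moved (15 mm at most). Keep the arm clear of the room too: a tall fridge stands to the left of the worktop, a kettle and a low hood over the hob to the right; swinging across within 0.44 m of the base axis with the TCP 0.27 m high clears them.

How it is judged (in metres and radians):
On the way, in this order (a step that is already met when the one before it is completed fails the run):
1. the red crank has passed the stiff spot of the first turn (value of joint red_mill_crank above 3.94159 rad), for 0.05 s.
2. the red crank has passed the stiff spot of the second turn (value of joint red_mill_crank above 10.2248 rad), for 0.05 s.
At the end, for the whole second after the job is handed in: The red mill's crank has made two full turns clockwise, its knob stands within 22 mm (about 25 degrees) of where it was at the start, and it is at rest; the white mill's crank has not been turned (its knob is within 15 mm of its start) (value of joint red_mill_crank between 11.2664 and 13.8664 rad and distance of red_mill_knob from where it was at the start of the episode below 0.022 m and velocity of joint red_mill_crank between -0.1 and 0.1 rad/s); the robot touches nothing.
It fails at once if the red crank races (over 6.3 rad/s, a turn a second) (velocity of joint red_mill_crank above 6.3 rad/s).
It fails at once if the red crank is turned backwards from its start (value of joint red_mill_crank below -1.1 rad).
It fails at once if the red crank runs backwards in mid-work (faster than 1.5 rad/s) (value of joint red_mill_crank between 1 and 11.5664 rad and velocity of joint red_mill_crank below -1.5 rad/s).
It fails at once if the white mill's crank is moved (knob by more than 15 mm) (distance of white_mill_knob from where it was at the start of the episode above 0.015 m).
It also fails if it takes over 67 s, if anything falls off the work surface, if the arm or the gripper's body presses on something with over 40 N, if the wrist force passes 120 N, or if a joint passes its speed limit or range.

### The arm

A 6-joint arm with a two-finger parallel gripper is mounted at the origin on a cart in front of the work surface, level with it; the furniture and walls round the work are solid. World frame = base frame: x ahead of the robot, y to its left, z up, the work surface at z = 0. Lengths are in mm, angles in rad, forces in N, time in s.
With the tool pointing down it reaches from about 350 to 775 mm from the base axis. Payload 7.3 kg.
Tool frame: the origin (TCP) lies between the finger pads, 19 mm behind the fingertips; this is the grasp point; z points along the fingers, y is the line along which they close (so a half turn about z gives the same grasp; the last joint's range is limited). The gripper opens to 92 mm and grips with 3 to 60 N. Pads are 19 mm wide; open, the fingers measure 130 mm over their backs; the gripper's body (75 mm by 190 mm) begins 47 mm behind the grasp point.
Start: joints at [-1.456, 0.342, 1.524, -0, 1.275, -0.146], TCP at [135.395, -507.259, 245.541] pointing down, gripper open.
Joint ranges: [-2.53, 2.53], [-0.77, 2.02], [0.04, 2.7], [-1, 4.14], [0.28, 2.66], [-3.11, 3.11]. Speed limits (rad/s): [2.57, 2.57, 3.14, 3.14, 3.14, 3.14].

### API

Orientations are given as [roll, pitch, yaw] about the fixed x, y, z axes, in that order (R = Rz(yaw) Ry(pitch) Rx(roll)).
In Python, from plant import get_obs, cams, close_job gives the robot as it stands. The module is installed in compiled form; this text tells all that it offers.
- The arm moves only by the shell command python3 -m creep 'ROWS'. ROWS is JSON, a list of rows, each an object of numbers: "hand": the opening, from 0 (shut) to 1 (fully open); "tx", "ty", "tz": the shift along the tool's x, y, z in m; "spin": the turn about the tool's z in degrees. In form: [{"hand": .., "tx": .., "ty": .., "tz": .., "spin": ..}, ...]. A call has 1 to 5 rows; each row shifts and turns the commanded pose from where the row before left it, along the tool's axes as they then stand; what a row does not reach is not made up. A row lasts 1/8 s, in which the tool goes at most 62.5 mm and 10.7 degrees, less where a joint would pass 70% of its speed; a pose out of reach is approached as far as the arm can. A call is refused whole if a number of a shift passes 0.0625 or a number of a turn 10.7, either way. A call with a gripper value outside its range is refused whole. The fingers move at their own pace and stop on an object; the grip force is fixed at half the most. Time passes only in rows, so rows that do not move let the fingers close. It gives the time, the measured TCP pose, the force, the opening and the grip force at its end, in the units of the state.
- get_obs(): the state, without advancing time (a new reading comes with each control period).
- cams.capture(name): name is "side" or "top" or "wrist"; returns a dict with "color" (384x512x3 uint8, red, green, blue), "K" (3x3 intrinsics, pixels), "R" (3x3) and "t" (3): a world point X has camera coordinates R X + t. Camera axes: x right, y down, z forward; pixel columns grow to the right and rows downward; lengths in mm; the calibration is good to about 2 mm. A picture is of the moment at which its call begins. There is no depth.
- close_job(): hands the job in; it is judged then, once.
The state is a dict: "time": time; "joint_positions": joint angles; "dq": joint speeds; "tau": joint torques, N m; "tool_pos": TCP position; "tcp_rot": TCP orientation; "contact_force": force on the tool from outside, world axes, zero at the start; "moment": the same for the moment, N m; "grip_width": finger opening in mm; "finger_force": force on a finger pad.
Only numpy, scipy, OpenCV 4.12 (cv2) and the standard library are available. Lean on these libraries where they do the work, as an engineer would, in place of code of your own. Each camera call takes 0.05 s, during which the arm holds its last target. There are 200 camera calls.

## Working session

There is one attempt and no reset: what is moved stays moved. The work goes in short steps, Python scripts to look and compute and a shell command to move; the robot and the scene stay as the last step left them, time stands still between calls to the robot, and variables do not carry over. Pictures are saved under pics/ and viewed, at most 10 in all, crops included, and the job is handed in when it is done.

```bash
mkdir -p pics
python3 - <<'E'
from plant import get_obs,cams
import cv2,numpy as np
o=get_obs();print(o)
ims=[]
for n in("side","top"):
    c=cams.capture(n);np.savez(f"{n}.npz",**c);ims.append(c["color"][:,:,::-1]);print(n,c["K"],c["R"],c["t"])
    cv2.imwrite(f"pics/{n}0.png",cv2.resize(ims[-1],(800,600)))
E
```

```text
{'time': 0.0, 'joint_positions': array([-1.45599525e+00,  3.42747925e-01,  1.52499942e+00,  1.93190690e-05,
        1.27539651e+00, -1.46005714e-01]), 'dq': array([-0.00054547, -0.00046171, -0.00211811, -0.00106952, -0.00048442,
        0.00065904]), 'tau': array([-1.83317993e-04, -4.31238413e+01, -2.44222641e+01,  7.18115293e-02,
        5.61441388e-02, -1.30817866e-04]), 'tool_pos': array([ 135.3578734 , -506.86884976,  244.83800217]), 'tcp_rot': array([-3.14006064e+00, -2.43957657e-04,  2.60800969e-01]), 'contact_force': array([-0.21273303, -0.11921912,  0.14204738]), 'moment': array([ 0.02367739, -0.02653059, -0.00879577]), 'finger_force': 0.0, 'grip_width': 91.7804862213223}
side [[346.62306671   0.         257.25906365]
 [  0.         346.62306671 189.69010343]
 [  0.           0.           1.        ]] [[ 0.99973435  0.01939049  0.01245979]
 [ 0.02174414 -0.61418081 -0.78886572]
 [-0.00764393  0.78892708 -0.61443928]] [-564.66649477  158.18001663  828.37634365]
top [[477.10295512   0.         255.15395173]
 [  0.         477.10295512 183.4281916 ]
 [  0.           0.           1.        ]] [[-0.01554795 -0.99983791 -0.00907789]
 [-0.9970055   0.01619046 -0.07561685]
 [ 0.07575157  0.00787502 -0.99709562]] [150.43728116 564.29520993 909.6659723 ]
```

View pics/top0.png

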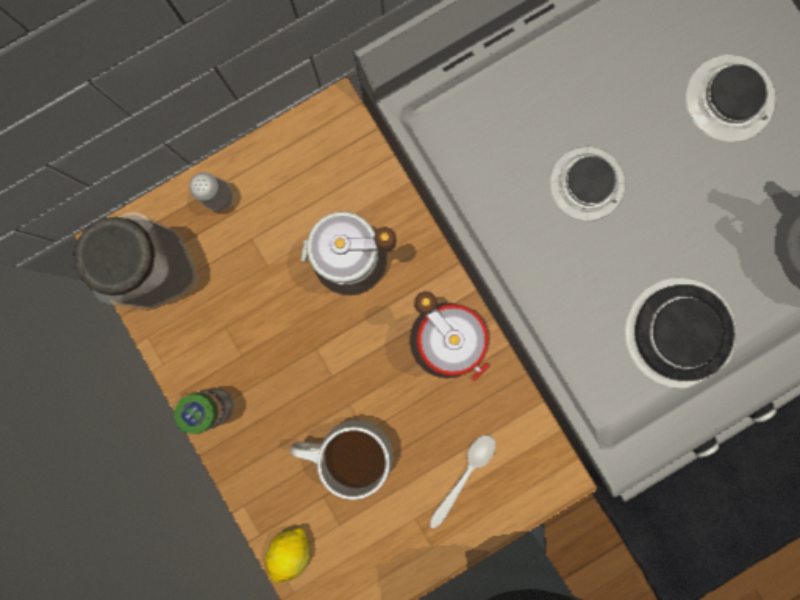

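View pics/side0.png

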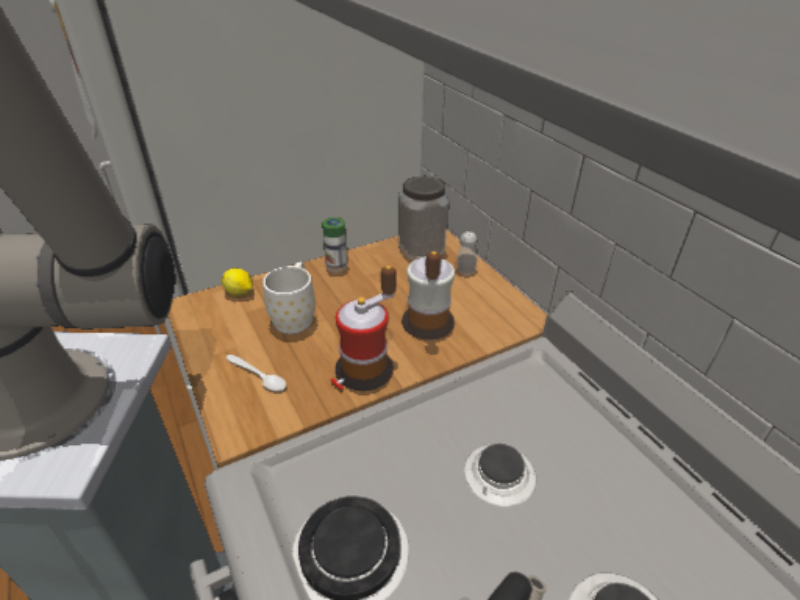

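The top view (800 px wide) shows the red mill's hub at about (454,340) and its knob at (426,301), with the white mill's hub at (340,243) and its knob at (385,238). In the side view the red knob is at (388,280) and the red hub at (362,303).

```bash
cat > h.py <<'E'
import numpy as np,cv2
def ray(c,uv):
    d=c["R"].T@np.linalg.inv(c["K"])@np.array([uv[0],uv[1],1.]);return -c["R"].T@c["t"],d/np.linalg.norm(d)
def onz(c,uv,z):
    o,d=ray(c,uv);return o+d*(z-o[2])/d[2]
def tri(c1,u1,c2,u2):
    A=[];b=[]
    for c,u in((c1,u1),(c2,u2)):
        o,d=ray(c,u);P=np.eye(3)-np.outer(d,d);A.append(P);b.append(P@o)
    return np.linalg.lstsq(np.vstack(A),np.hstack(b),rcond=None)[0]
def blob(c,u,r,lo,hi):
    """centroid and box of the HSV-mask component nearest pixel u"""
    m=cv2.inRange(cv2.cvtColor(c["color"],cv2.COLOR_RGB2HSV),lo,hi)
    w=np.zeros_like(m);cv2.circle(w,(int(u[0]),int(u[1])),r,255,-1)
    n,l,s,ce=cv2.connectedComponentsWithStats(m&w)
    i=1+np.argmax(s[1:,4]);return ce[i],s[i]
E
python3 - <<'E'
import numpy as np,cv2
from h import *
t=dict(np.load("top.npz"));s=dict(np.load("side.npz"))
k=1/1.5625
G=((12,150,150),(25,255,255));W=((3,60,20),(18,255,130))
for n,hub,kn in(("red",(454,340),(426,301)),("white",(340,243),(385,238))):
    h,sh=blob(t,np.array(hub)*k,8,*G)
    q,sq=blob(t,np.array(kn)*k,10,*W)
    g,sg=blob(t,np.array(kn)*k,8,*G)
    H=onz(t,h,148);print(n,"hub",h,sh,H.round(1),"wood",sq,"dot",g,sg)
    for z,u in((190,g),(190,q),(171,q)):
        P=onz(t,u,z);print(z,P.round(1),"r",np.linalg.norm((P-H)[:2]).round(1),"az",np.degrees(np.arctan2(*(P-H)[1::-1])).round(1))
a,sa=blob(s,np.array((388,280))*k,14,*W);print("side wood",a,sa)
b,sb=blob(s,np.array((362,301))*k,6,*G);print("hub side",b,sb)
h,_=blob(t,np.array((454,340))*k,8,*G);print("tri hub",tri(t,h,s,b))
g,_=blob(t,np.array((426,301))*k,8,*G);print("tri knobtop", tri(t,g,s,(a[0],sa[1]+2)))
cv2.imwrite("pics/c.png",cv2.resize(t["color"][130:260,190:340,::-1],(750,650)[:2],interpolation=0)[:600])
E
```

```text
red hub [290.39130435 216.95652174] [288 215   6   5  23] [499.7  82.2 148. ] wood [265 186  18  17 161] dot [272.17391304 193.        ] [270 191   5   5  23]
190 [538.1 113.2 190. ] r 49.4 az 38.9
190 [537.  112.4 190. ] r 48.0 az 39.0
171 [538.  111.9 171. ] r 48.5 az 37.7
white hub [217.09090909 155.09090909] [215 153   5   5  22] [606.3 204.3 148. ] wood [239 145  15  18 172] dot [245.7826087  151.08695652] [243 149   6   5  23]
190 [606.3 154.4 190. ] r 49.9 az -90.1
190 [602.5 153.5 190. ] r 50.9 az -94.3
171 [605.1 154.  171. ] r 50.3 az -91.4
side wood [248.46496815 179.36305732] [244 171  10  18 157]
hub side [230.8125 191.1875] [229 190   5   4  16]
tri hub [500.02660565  82.11423149 145.97018444]
tri knobtop [539.41563654 112.86267081 176.58602326]
```

View pics/c.png

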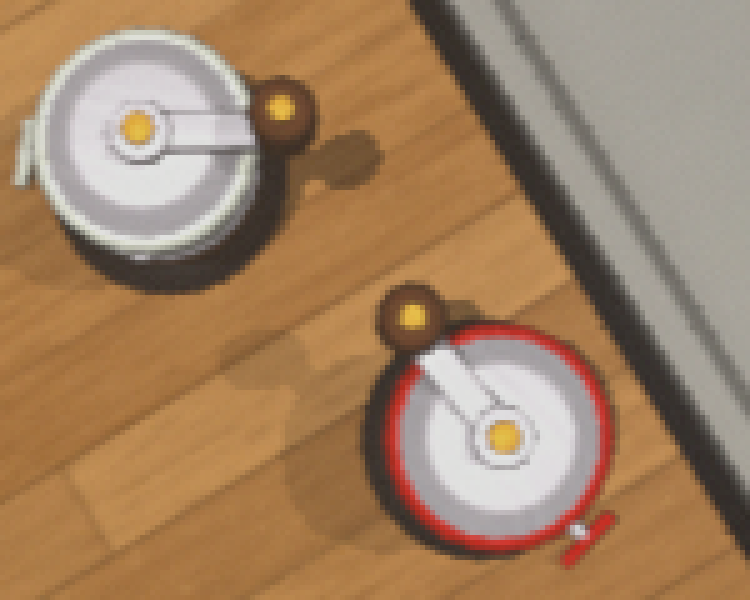

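```bash
python3 -m creep '[{"hand":0.65,"tx":0,"ty":0,"tz":-0.013,"spin":7.47},{"hand":0.65,"tx":0,"ty":0,"tz":-0.013,"spin":7.47},{"hand":0.65,"tx":-0.012,"ty":-0.046,"tz":0,"spin":0},{"hand":0.65,"tx":-0.012,"ty":-0.046,"tz":0,"spin":0},{"hand":0.65,"tx":0,"ty":0,"tz":0,"spin":0}]'
```

```text
time: 0.72
tool_pos: [111.0, -412.5, 271.4]
tcp_rot: [-3.14, 0.0, -0.0]
contact_force: [0.7, 0.5, 1.1]
grip_width: 59.6
finger_force: 0.0
```

```bash
python3 -m creep '[{"hand":0.65,"tx":0.0435,"ty":-0.033,"tz":0,"spin":0},{"hand":0.65,"tx":0.0435,"ty":-0.033,"tz":0,"spin":0},{"hand":0.65,"tx":0.0435,"ty":-0.033,"tz":0,"spin":0},{"hand":0.65,"tx":0.0435,"ty":-0.033,"tz":0,"spin":0},{"hand":0.65,"tx":0.0435,"ty":-0.033,"tz":0,"spin":0}]'
python3 -m creep '[{"hand":0.65,"tx":0.0435,"ty":-0.033,"tz":0,"spin":0},{"hand":0.65,"tx":0.008,"ty":-0.051,"tz":0,"spin":0},{"hand":0.65,"tx":0.008,"ty":-0.051,"tz":0,"spin":0},{"hand":0.65,"tx":0.008,"ty":-0.051,"tz":0,"spin":0},{"hand":0.65,"tx":0.008,"ty":-0.051,"tz":0,"spin":0}]'
```

```text
time: 1.35
tool_pos: [330.8, -249.7, 271.6]
tcp_rot: [3.141, -0.001, -0.0]
contact_force: [0.4, -0.7, 1.4]
grip_width: 59.7
finger_force: 0.0
time: 1.98
tool_pos: [405.3, -11.7, 271.6]
tcp_rot: [3.141, -0.001, -0.0]
contact_force: [0.3, 0.5, 0.1]
grip_width: 59.6
finger_force: 0.0
```

```bash
python3 -m creep '[{"hand":0.65,"tx":0.033,"ty":-0.031,"tz":0,"spin":0},{"hand":0.65,"tx":0.033,"ty":-0.031,"tz":0,"spin":0},{"hand":0.65,"tx":0.033,"ty":-0.031,"tz":0,"spin":0},{"hand":0.65,"tx":0.033,"ty":-0.031,"tz":0,"spin":0},{"hand":0.65,"tx":0,"ty":0,"tz":0,"spin":0}]'
python3 - <<'E'
from plant import get_obs,cams
from h import *
o=get_obs();c=cams.capture("wrist");print(o["tool_pos"],o["joint_positions"])
for n,P in(("knobtop",(538.2,113.3,190)),("hub",(499.7,82.2,148))):
    p=c["K"]@(c["R"]@np.array(P)+c["t"]);u=p[:2]/p[2];print(n,u)
    try:
        b,s=blob(c,u,25,(12,150,120),(25,255,255));print(b,s,onz(c,b,P[2]))
    except Exception as e:print(e)
cv2.imwrite("pics/w.png",c["color"][:,:,::-1])
E
```

```text
time: 2.6
tool_pos: [538.3, 112.7, 270.1]
tcp_rot: [-3.141, 0.001, 0.003]
contact_force: [-0.3, -0.2, -0.1]
grip_width: 59.6
finger_force: 0.0
[538.28694939 112.67405923 270.1339684 ] [6.67852438e-02 3.70858692e-01 1.41176923e+00 3.41616315e-04
 1.35958928e+00 1.63489242e+00]
knobtop [253.68514407 207.47010035]
attempt to get argmax of an empty sequence
hub [284.42792941 231.28065483]
[284.32467532 229.7012987 ] [279 225  11  10  77] [501.41132959  82.35948697 148.        ]
```

View pics/w.png

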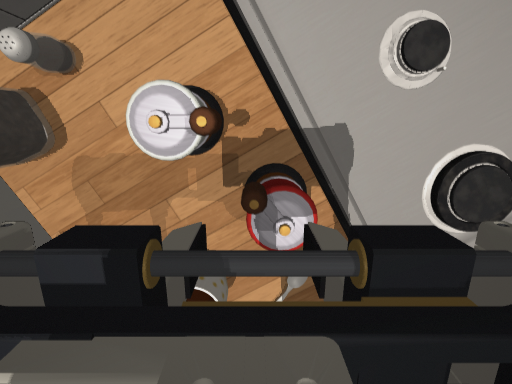

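The wrist view shows the red knob's dot at about (254,204) and the hub at (284,230), so the knob is between the fingers as predicted. Next I go down and grip.

```bash
python3 -m creep '[{"hand":0.65,"tx":0.001,"ty":0,"tz":0.035,"spin":0},{"hand":0.65,"tx":0,"ty":0,"tz":0.035,"spin":0},{"hand":0.65,"tx":0,"ty":0,"tz":0.027,"spin":0},{"hand":0.65,"tx":0,"ty":0,"tz":0,"spin":0},{"hand":0.45,"tx":0,"ty":0,"tz":0,"spin":0}]'
python3 -m creep '[{"hand":0.3,"tx":0,"ty":0,"tz":0,"spin":0},{"hand":0.1,"tx":0,"ty":0,"tz":0,"spin":0},{"hand":0,"tx":0,"ty":0,"tz":0,"spin":0},{"hand":0,"tx":0,"ty":0,"tz":0,"spin":0}]'
python3 - <<'E'
import numpy as np
H=np.array([500.5,82.2])
# planned 12 deg-per-row rows, clockwise from az 38.9
a=np.radians(38.9-np.arange(0,361,12));p=50*np.c_[np.cos(a),np.sin(a)]
d=np.diff(p,axis=0)
for i,r in enumerate(d):print(i,"tx %.4f ty %.4f"%(r[0]/1e3,-r[1]/1e3),(p[i+1]+H).round(1))
E
```

```text
time: 3.28
tool_pos: [537.9, 110.3, 175.8]
tcp_rot: [3.142, -0.002, -0.001]
contact_force: [0.3, -0.3, -0.2]
grip_width: 53.6
finger_force: 0.0
time: 3.78
tool_pos: [537.8, 111.3, 175.1]
tcp_rot: [-3.141, -0.002, 0.0]
contact_force: [0.9, 2.2, 2.6]
grip_width: 22.5
finger_force: 30.0
0 tx 0.0057 ty 0.0088 [545.1 104.8]
1 tx 0.0037 ty 0.0098 [548.8  95.1]
2 tx 0.0016 ty 0.0103 [550.4  84.7]
3 tx -0.0006 ty 0.0104 [549.9  74.3]
4 tx -0.0027 ty 0.0101 [547.1  64.2]
5 tx -0.0048 ty 0.0093 [542.4  54.9]
6 tx -0.0066 ty 0.0081 [535.8  46.8]
7 tx -0.0081 ty 0.0066 [527.7  40.2]
8 tx -0.0093 ty 0.0047 [518.3  35.5]
9 tx -0.0101 ty 0.0027 [508.2  32.8]
10 tx -0.0104 ty 0.0005 [497.8  32.3]
11 tx -0.0103 ty -0.0017 [487.5  33.9]
12 tx -0.0098 ty -0.0038 [477.7  37.7]
13 tx -0.0088 ty -0.0057 [469.   43.4]
14 tx -0.0074 ty -0.0074 [461.6  50.8]
15 tx -0.0057 ty -0.0088 [455.9  59.6]
16 tx -0.0037 ty -0.0098 [452.2  69.3]
17 tx -0.0016 ty -0.0103 [450.6  79.7]
18 tx 0.0006 ty -0.0104 [451.1  90.1]
19 tx 0.0027 ty -0.0101 [453.9 100.2]
20 tx 0.0048 ty -0.0093 [458.6 109.5]
21 tx 0.0066 ty -0.0081 [465.2 117.6]
22 tx 0.0081 ty -0.0066 [473.3 124.2]
23 tx 0.0093 ty -0.0047 [482.7 128.9]
24 tx 0.0101 ty -0.0027 [492.8 131.6]
25 tx 0.0104 ty -0.0005 [503.2 132.1]
26 tx 0.0103 ty 0.0017 [513.5 130.5]
27 tx 0.0098 ty 0.0038 [523.3 126.7]
28 tx 0.0088 ty 0.0057 [532. 121.]
29 tx 0.0074 ty 0.0074 [539.4 113.6]
```

```bash
python3 -m creep '[{"hand":0,"tx":0.0057,"ty":0.0088,"tz":0,"spin":0},{"hand":0,"tx":0.0037,"ty":0.0098,"tz":0,"spin":0},{"hand":0,"tx":0.0016,"ty":0.0103,"tz":0,"spin":0},{"hand":0,"tx":-0.0006,"ty":0.0104,"tz":0,"spin":0},{"hand":0,"tx":-0.0027,"ty":0.0101,"tz":0,"spin":0}]'
```

```text
time: 4.4
tool_pos: [543.3, 61.9, 174.8]
tcp_rot: [-3.139, 0.004, -0.0]
contact_force: [-9.3, 8.8, 10.6]
grip_width: 22.8
finger_force: 30.0
```

```bash
python3 -m creep '[{"hand":0,"tx":-0.0058,"ty":0.0093,"tz":-0.0005,"spin":0},{"hand":0,"tx":-0.0076,"ty":0.0081,"tz":-0.0005,"spin":0},{"hand":0,"tx":-0.0086,"ty":0.0066,"tz":-0.0005,"spin":0},{"hand":0,"tx":-0.0093,"ty":0.0047,"tz":0,"spin":0},{"hand":0,"tx":-0.0101,"ty":0.0027,"tz":0,"spin":0}]'
```

```text
time: 5.03
tool_pos: [503.8, 32.3, 175.2]
tcp_rot: [-3.136, -0.0, -0.001]
contact_force: [4.7, 19.0, -5.6]
grip_width: 22.6
finger_force: 30.0
```

```bash
python3 -m creep '[{"hand":0,"tx":-0.0104,"ty":-0.0005,"tz":0,"spin":0},{"hand":0,"tx":-0.0103,"ty":-0.0027,"tz":0,"spin":0},{"hand":0,"tx":-0.0098,"ty":-0.0048,"tz":0.0003,"spin":0},{"hand":0,"tx":-0.0088,"ty":-0.0061,"tz":0,"spin":0},{"hand":0,"tx":-0.0074,"ty":-0.0074,"tz":0,"spin":0}]'
python3 -c "
from plant import get_obs
o=get_obs();print(o['tool_pos'],o['contact_force'],o['moment'])"
```

```text
time: 5.65
tool_pos: [457.8, 51.0, 175.2]
tcp_rot: [3.141, -0.002, -0.001]
contact_force: [6.5, 3.9, -7.7]
grip_width: 23.2
finger_force: 30.0
[457.83938339  51.03295108 175.21479559] [ 6.45131732  3.94438332 -7.73442422] [ 0.75935803 -1.21167885  0.02038353]
```

```bash
python3 -m creep '[{"hand":0,"tx":-0.0052,"ty":-0.0090,"tz":0,"spin":0},{"hand":0,"tx":-0.0032,"ty":-0.0098,"tz":0,"spin":0},{"hand":0,"tx":-0.0016,"ty":-0.0103,"tz":0,"spin":0},{"hand":0,"tx":0.0006,"ty":-0.0104,"tz":0,"spin":0},{"hand":0,"tx":0.0027,"ty":-0.0101,"tz":0,"spin":0}]'
python3 - <<'E'
import numpy as np
from plant import get_obs
o=get_obs();P=np.array([[537.8,111.3],[543.3,61.9],[503.8,32.3],[457.8,51.0],o['tool_pos'][:2]])
s=np.linalg.lstsq(np.c_[2*P,np.ones(len(P))],(P**2).sum(1),rcond=None)[0]
c=s[:2];print(c,np.sqrt(s[2]+c@c),np.hypot(*(P-c).T),np.degrees(np.arctan2(*(P-c).T[::-1])))
E
```

```text
time: 6.28
tool_pos: [450.6, 101.6, 175.4]
tcp_rot: [3.141, -0.0, 0.0]
contact_force: [6.4, -0.2, -11.5]
grip_width: 22.8
finger_force: 30.0
[497.09055879  82.10115581] 50.261454787069695 [50.0982146  50.43212422 50.25108677 50.11017764 50.41465366] [  35.64998018  -23.61327097  -82.32704916 -141.63598388  157.19491972]
```

```bash
python3 -m creep '[{"hand":0,"tx":0.0053,"ty":-0.0093,"tz":0.0003,"spin":0},{"hand":0,"tx":0.0071,"ty":-0.0081,"tz":0.0003,"spin":0},{"hand":0,"tx":0.0081,"ty":-0.0066,"tz":0,"spin":0},{"hand":0,"tx":0.0093,"ty":-0.0047,"tz":0,"spin":0},{"hand":0,"tx":0.0101,"ty":-0.0027,"tz":0,"spin":0}]'
```

```text
time: 6.9
tool_pos: [490.6, 132.3, 175.2]
tcp_rot: [3.141, 0.001, 0.0]
contact_force: [-1.0, -4.5, -0.3]
grip_width: 22.8
finger_force: 30.0
```

```bash
python3 -m creep '[{"hand":0,"tx":0.0104,"ty":-0.0003,"tz":0,"spin":0},{"hand":0,"tx":0.0103,"ty":0.0019,"tz":0,"spin":0},{"hand":0,"tx":0.0098,"ty":0.0038,"tz":0,"spin":0},{"hand":0,"tx":0.0088,"ty":0.0057,"tz":0,"spin":0},{"hand":0,"tx":0.0074,"ty":0.0074,"tz":0,"spin":0}]'
```

```text
time: 7.52
tool_pos: [536.7, 113.4, 175.1]
tcp_rot: [3.141, 0.002, -0.0]
contact_force: [-7.2, -2.3, 3.3]
grip_width: 23.1
finger_force: 30.0
```

```bash
python3 -m creep '[{"hand":0,"tx":0.0054,"ty":0.0088,"tz":0,"spin":0},{"hand":0,"tx":0.0034,"ty":0.0098,"tz":0,"spin":0},{"hand":0,"tx":0.0016,"ty":0.0103,"tz":0,"spin":0},{"hand":0,"tx":-0.0006,"ty":0.0104,"tz":0,"spin":0},{"hand":0,"tx":-0.0027,"ty":0.0101,"tz":0,"spin":0}]'
```

```text
time: 8.15
tool_pos: [544.1, 65.1, 175.1]
tcp_rot: [-3.139, -0.0, -0.0]
contact_force: [-3.5, 7.0, 1.2]
grip_width: 22.8
finger_force: 30.0
```

```bash
python3 -m creep '[{"hand":0,"tx":-0.0050,"ty":0.0093,"tz":0,"spin":0},{"hand":0,"tx":-0.0068,"ty":0.0081,"tz":0,"spin":0},{"hand":0,"tx":-0.0081,"ty":0.0064,"tz":0,"spin":0},{"hand":0,"tx":-0.0093,"ty":0.0045,"tz":0,"spin":0},{"hand":0,"tx":-0.0101,"ty":0.0025,"tz":0,"spin":0}]'
```

```text
time: 8.78
tool_pos: [507.4, 33.7, 175.3]
tcp_rot: [-3.141, -0.007, -0.001]
contact_force: [7.8, 3.5, -5.8]
grip_width: 22.9
finger_force: 30.0
```

```bash
python3 -m creep '[{"hand":0,"tx":-0.0104,"ty":0.0005,"tz":0,"spin":0},{"hand":0,"tx":-0.0103,"ty":-0.0017,"tz":0,"spin":0},{"hand":0,"tx":-0.0098,"ty":-0.0038,"tz":0,"spin":0},{"hand":0,"tx":-0.0088,"ty":-0.0057,"tz":0,"spin":0},{"hand":0,"tx":-0.0074,"ty":-0.0074,"tz":0,"spin":0}]'
```

```text
time: 9.4
tool_pos: [458.6, 50.6, 175.1]
tcp_rot: [3.14, -0.002, -0.001]
contact_force: [-0.2, -2.3, -1.2]
grip_width: 22.8
finger_force: 30.0
```

```bash
python3 -m creep '[{"hand":0,"tx":-0.0057,"ty":-0.0088,"tz":0,"spin":0},{"hand":0,"tx":-0.0037,"ty":-0.0098,"tz":0,"spin":0},{"hand":0,"tx":-0.0016,"ty":-0.0103,"tz":0,"spin":0},{"hand":0,"tx":0.0006,"ty":-0.0104,"tz":0,"spin":0},{"hand":0,"tx":0.0027,"ty":-0.0101,"tz":0,"spin":0}]'
```

```text
time: 10.02
tool_pos: [451.0, 102.4, 175.2]
tcp_rot: [-3.141, -0.002, 0.0]
contact_force: [2.2, 1.3, -3.2]
grip_width: 22.8
finger_force: 30.0
```

```bash
python3 -m creep '[{"hand":0,"tx":0.0050,"ty":-0.0093,"tz":0,"spin":0},{"hand":0,"tx":0.0068,"ty":-0.0081,"tz":0,"spin":0},{"hand":0,"tx":0.0081,"ty":-0.0066,"tz":0,"spin":0},{"hand":0,"tx":0.0093,"ty":-0.0047,"tz":0,"spin":0},{"hand":0,"tx":0.0101,"ty":-0.0027,"tz":0,"spin":0}]'
```

```text
time: 10.65
tool_pos: [490.2, 132.2, 175.2]
tcp_rot: [3.14, 0.0, 0.0]
contact_force: [-0.9, -5.7, 1.7]
grip_width: 23.2
finger_force: 30.0
```

```bash
python3 -m creep '[{"hand":0,"tx":0.0104,"ty":-0.0003,"tz":0,"spin":0},{"hand":0,"tx":0.0103,"ty":0.0019,"tz":0,"spin":0},{"hand":0,"tx":0.0098,"ty":0.0038,"tz":0,"spin":0},{"hand":0,"tx":0.0086,"ty":0.0055,"tz":0,"spin":0},{"hand":0,"tx":0.0064,"ty":0.0064,"tz":0,"spin":0}]'
python3 -m creep '[{"hand":0,"tx":0,"ty":0,"tz":0,"spin":0},{"hand":0,"tx":0,"ty":0,"tz":0,"spin":0}]'
```

```text
time: 11.28
tool_pos: [535.3, 115.0, 175.0]
tcp_rot: [-3.141, 0.001, -0.0]
contact_force: [-3.8, -1.0, 3.1]
grip_width: 22.9
finger_force: 30.0
time: 11.52
tool_pos: [535.3, 114.9, 175.1]
tcp_rot: [3.141, -0.001, -0.0]
contact_force: [-1.6, -4.5, 1.9]
grip_width: 22.8
finger_force: 30.0
```

```bash
python3 -m creep '[{"hand":0.4,"tx":0,"ty":0,"tz":0,"spin":0},{"hand":0.6,"tx":0,"ty":0,"tz":0,"spin":0},{"hand":0.6,"tx":0,"ty":0,"tz":0,"spin":0},{"hand":0.6,"tx":0,"ty":0,"tz":-0.025,"spin":0},{"hand":0.6,"tx":0,"ty":0,"tz":-0.035,"spin":0}]'
python3 -m creep '[{"hand":0.6,"tx":0,"ty":0,"tz":-0.035,"spin":0},{"hand":0.6,"tx":-0.045,"ty":0.02,"tz":0,"spin":0},{"hand":0.6,"tx":-0.045,"ty":0.02,"tz":0,"spin":0},{"hand":0.6,"tx":-0.045,"ty":0.02,"tz":0,"spin":0},{"hand":0.6,"tx":0,"ty":0,"tz":0,"spin":0}]'
python3 - <<'E'
from plant import cams
from h import *
c=cams.capture("top");k=.64
cv2.imwrite("pics/end.png",c["color"][:,:,::-1])
for hub,kn in(((454,340),(426,301)),((340,243),(385,238))):
    try:
        H=onz(c,blob(c,np.array(hub)*k,8,(12,150,150),(25,255,255))[0],148)
        P=onz(c,blob(c,np.array(kn)*k,8,(12,150,150),(25,255,255))[0],190);print(H,P,P-H)
    except Exception as e:print(e)
E
```

```text
time: 12.15
tool_pos: [534.6, 115.6, 234.9]
tcp_rot: [-3.142, 0.002, 0.0]
contact_force: [1.3, 0.1, 0.0]
grip_width: 55.2
finger_force: 0.0
time: 12.78
tool_pos: [397.7, 55.0, 270.3]
tcp_rot: [-3.142, 0.0, -0.001]
contact_force: [1.0, 0.1, 0.0]
grip_width: 55.2
finger_force: 0.0
[499.66957052  82.20883877 148.        ] [537.98341123 114.11612946 190.        ] [38.31384071 31.90729069 42.        ]
[606.31489856 204.29211378 148.        ] [606.47049362 154.674846   190.        ] [  0.15559506 -49.61726778  42.        ]
```

View pics/end.png

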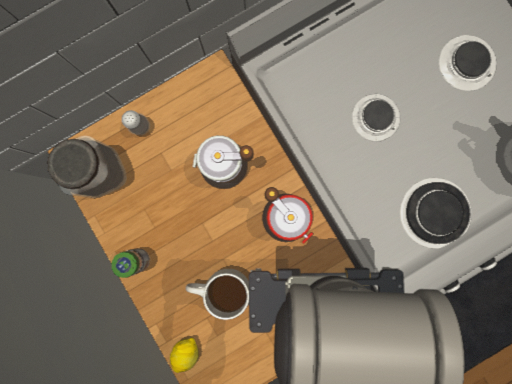

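The picture shows the red knob at (272,194), within 1 mm of where it started. The white knob at (246,152) hasn't moved, and the gripper is clear of everything.

```bash
python3 -c "
from plant import close_job;print(close_job())"
```

```text
the job is handed in; nothing more can be done
None
```

I turned the red mill's crank two full turns clockwise and let go with its knob about 1 mm from its start; the white mill's knob did not move measurably, and I handed the job in at about 13 s (no verdict was shown).

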